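# Snap the E-clip onto the strap cutter's pivot pin with the fork

## Task

The strap cutter's guide arm sits on its pivot pin, lifted by a spring washer so that it covers the pin's groove, and the E-clip lies on the arm with its open mouth towards the pin. Take the wood-handled fork, press the arm down with the fork's flat sole, feeling for just how far lets the clip slide under the pin's head, and holding it there slide the clip along the arm onto the pin until it snaps fully home in the groove and by itself keeps the arm down; use the fork alone on the clip, never the fingers, and no more than 25 newtons on clip or cutter. Then lay the fork flat back on its rubber pad and leave everything else where it lies.

Things in the scene. Friction and masses are not known exactly. Their poses are not given: they have to be found in the camera images.
- cutter: Bench strap cutter, fixed, on levelling feet: cast bed 300 x 130 x 14 mm (x -235 to 65, y -55 to 75 mm) with an upright steel pivot pin and a flat grey guide arm on it. Origin on the pin's axis at the bed's underside, 2 to 12 mm above the bench; x runs along the arm from its outer, robot-side end to the pin; z up. A knife post stands to z 48 mm at x -188, y 60 mm
- guide_face (a point): on the guide arm's flat upper face, on its middle line, 100 mm before the pin. The arm is a bar 52 mm wide, 8 mm thick, from 225 mm before the pin to just past it; its swing is locked, it only presses straight down. Raised, the face is 58 mm above the cutter's origin. A clamp nut, 22 mm across and 10 mm high, stands on it 210 mm before the pin
- guide_arm (a joint): how far the arm is pressed down, m: 0 raised by its spring washer; takes 4 N to start and 2 N more per mm; stop at 7.5 mm. Pressed too little, the clip on it butts against the pin's head; 1 to 2 mm too far, against the pin below the groove. The right depth differs each time, 1.0 to 6.0 mm (6 to 16 N), and can only be felt. With the clip home the arm stays there by itself
- pin_axis (a point): on the pin's axis at the bed's upper face, 14 mm above the cutter's origin. The pin is 30 mm in diameter; its groove, 20 mm in diameter and 4.2 mm high, is partly or wholly hidden by the raised arm; the head above it is 9.5 mm high, bevelled on top, and stands 7 to 12 mm out of the raised arm's face. When the clip is home its origin lies on this axis
- clip: Dark spring-steel E-clip lying flat on the arm, 3.6 mm thick, 41 mm across. Origin: ring centre, underside; x points out of its open mouth, which faces the pin. Its back is a straight bar 22 mm wide, rear face at x -20.5 mm; two spring jaws leave a mouth 15 mm wide at x 8 mm. It starts 45 to 62 mm before the pin's axis, up to 2.5 mm off the arm's middle line, up to 0.1 rad askew
- clip_back (a point): middle of the clip's rear face. Clip origin to pin axis: at 22 mm the jaws butt solidly against head or pin (draw the fork back, change the press, try again; kept pushed, the clip hangs on the head), at 15 mm they meet the groove. Spreading them takes 8 to 14 N, most at 13 to 8 mm; at 6 mm the clip jumps ahead; push on gently till solid. The sole rubs with a quarter of the press
- fork: Clip fork, 0.16 to 0.26 kg: flat polished steel sole 85 x 34 x 5 mm (x -45 to 40 mm) carrying a wooden handle block 24 mm wide (y), 70 mm long (x -45 to 25 mm), from 5 to 41 mm above the underside. Origin on the sole's underside, in mid width; x points to the nose, z up. Grip it across the handle. It starts flat on the pad within 0.4 rad of the pad's x
- fork_nose (a point): middle of the fork's straight nose face, x 40 mm. Two short flared lugs reach 4 mm ahead of it, 25 mm apart at the root: they take the clip's straight back between them and centre it. With the clip home and the nose against its back, the nose is 20.5 mm before the pin's axis. Sole and nose must be flat on the arm, behind the clip
- pad: Black rubber pad 220 x 130 x 5 mm, fixed, left or right of the cutter. Origin at the centre of its underside; x along its length. The fork starts on it and goes back on it
- jar: glass jar, 52 mm diameter, 62 mm high, in the grey tray; bystander (origin: underside centre)
- spool: wooden thread spool, 48 mm diameter, 46 mm high, in the grey tray; bystander
- washer: steel washer, 26 mm diameter, 4 mm thick, lying on the cutter's bed beside the arm; bystander
- driver: black-handled screwdriver lying left of the oil bottle; bystander
- die: blue steel-rule cutting die, a hoop 110 x 90 x 32 mm, to the right beyond the tray or pad; bystander
- oil: white oil bottle, 48 mm diameter, 130 mm high, left beyond the tray or pad; bystander

How it is judged:
By the outcome, as a careful person would: the job done as asked, in the order asked, and still so for the second after the job is handed in, with the robot touching nothing.
It also fails if it takes over 72 s, if anything falls off the work surface, if the arm or the gripper's body presses on something with over 40 N, if the wrist force passes 120 N, or if a joint passes its speed limit or range.

## Robot

A 7-joint arm with a two-finger parallel gripper is mounted at the origin on the work surface. World frame = base frame: x ahead of the robot, y to its left, z up, the work surface at z = 0. Lengths are in m, angles in rad, forces in N, time in s.
With the tool pointing down it reaches from about 0.4 to 0.875 m from the base axis. Payload 6.5 kg.
Tool frame: the origin (TCP) lies midway between the tips of the shut fingers; the grasp point (between the pads) lies 19 mm behind it (env.hold_point_z is the distance from the TCP to the grasp point, in m); z points along the fingers, y is the line along which they close (so a half turn about z gives the same grasp; the last joint's range is limited). The gripper opens to 88 mm and grips with 3 to 60 N. Pads are 18 mm wide; open, the fingers measure 123 mm over their backs; the gripper's body (75 mm by 187 mm) begins 45 mm behind the grasp point.
Start: joints at [1.274, 0.536, -0.004, 1.538, 0.003, 1.067, -0.071], TCP at [0.149, -0.633, 0.239] pointing down, gripper open.
Joint ranges: [-2.7, 2.7], [-0.37, 2.16], [-1.27, 1.26], [0.24, 2.4], [-1.31, 4.45], [0.19, 1.91], [-2.76, 2.76]. Speed limits (rad/s): [2.39, 2.39, 3.14, 3.14, 3.14, 3.14, 3.14].

## Interface

Orientations are given as a unit quaternion [w, x, y, z].
In Python, from plant import env gives the robot as it stands.
- The arm moves only by the tool arm_command, never from a script. Its argument "commands" is a list that holds one entry, the list of rows, each a list of 7 numbers: the turn, a rotation vector about the tool's x, y, z in rad, then the shift along the tool's x, y, z in mm, then the opening, from 0 (shut) to 1 (fully open). A call has 1 to 8 rows; each row shifts and turns the commanded pose from where the row before left it, along the tool's axes as they then stand; what a row does not reach is not made up. A row lasts 1/8 s, in which the tool goes at most 62.5 mm and 10.7 degrees, less where a joint would pass 70% of its speed; a pose out of reach is approached as far as the arm can. A call is refused whole if a number of a shift passes 62.5 or a number of a turn 0.188, either way. A call with a gripper value outside its range is refused whole. The fingers move at their own pace and stop on an object; "grip_force" is the grip in N (left out, the last holds). Time passes only in rows, so rows that do not move let the fingers close. It gives the time, the measured TCP pose, the force, the opening and the grip force at its end, in the units of the state.
- env.observe(): the state, without advancing time (a new reading comes with each control period).
- env.capture(name): name is "side" or "top" or "wrist"; returns a dict with "frame" (420x560x3 uint8, red, green, blue), "z_map" (420x560 float32, m along the optical axis (not along the pixel's ray), 0 where there is no reading), "intrinsics" (3x3 intrinsics, pixels), "rvec" (rotation vector, rad) and "tvec" (3), from world to camera coordinates, as OpenCV has them. Camera axes: x right, y down, z forward; pixel columns grow to the right and rows downward; lengths in m; the calibration is good to about 2 mm. A picture is of the moment at which its call begins.
- env.finish_job(): hands the job in; it is judged then, once.
Trained networks look in a picture, given as the dict that the camera call returned (one of the last four; its "shot" number tells which), for a name from the list of things; names that differ only in an ending like _2 or _b are one class to them, and where a whole thing is asked for, a point or a joint stands for the part that bears it (a point fixed in the world has none). Each returns a list of dicts, best first, with "conf" (0 to 1); they miss things now and then, are a little off and sometimes report something else, mostly with a low value. They report only what shows in the picture. A call takes as long as a camera call.
- env.boxes_of(thing, picture): "position" ([column, row] in pixels, amid what is visible of it).
The state is a dict: "time": time; "qpos": joint angles; "dq": joint speeds; "joint_efforts": joint torques, N m; "ee_pos": TCP position; "eef_rot": TCP orientation; "wrist_force": force on the tool from outside, world axes, zero at the start; "torque": the same for the moment, N m; "opening": opening from 0.0 (shut) to 1.0 (fully open); "grasp_force": force on a finger pad.
Only numpy, scipy, OpenCV 4.12 (cv2) and the standard library are available. Lean on these libraries where they do the work, as an engineer would, in place of code of your own. Each camera call takes 0.05 s, during which the arm holds its last target. There are 200 camera calls.

## Working session

There is one attempt and no reset: what is moved stays moved. The work goes in short steps, Python scripts to look and compute and a tool call to move; the robot and the scene stay as the last step left them, time stands still between calls to the robot, and variables do not carry over. Pictures are saved under pics/ and viewed, at most 10 in all, crops included, and the job is handed in when it is done.

Besides the shell and the picture viewer there is one more tool, called after "Emit:" by a JSON object that holds its "method" and its "body". arm_command: Moves the arm, as the interface text tells. Its arguments: {"type":"object","properties":{"commands":{"type":"array"},"grip_force":{"type":"number"}},"required":["commands"]}

```bash
mkdir -p pics; ls; cat > h.py <<'E'
import numpy as np,cv2
from plant import env
def cap(n,save=None):
    p=env.capture(n)
    if save: cv2.imwrite(f'pics/{save}.png',p['frame'][:,:,::-1])
    return p
def w(p,uv,z=None):
    K=np.array(p['intrinsics']);R,_=cv2.Rodrigues(np.array(p['rvec'],float));t=np.array(p['tvec'],float).ravel()
    u,v=uv;ray=np.linalg.inv(K)@[u,v,1.]
    if z is None:
        d=float(np.median(p['z_map'][int(v)-1:int(v)+2,int(u)-1:int(u)+2]));return R.T@(ray*d-t)
    c=-R.T@t;r=R.T@ray
    return c+r*(z-c[2])/r[2]
def cloud(p):
    K=np.array(p['intrinsics']);R,_=cv2.Rodrigues(np.array(p['rvec'],float));t=np.array(p['tvec'],float).ravel()
    v,u=np.mgrid[0:420,0:560];d=p['z_map']
    P=np.stack([(u-K[0,2])/K[0,0]*d,(v-K[1,2])/K[1,1]*d,d],-1)
    return (P-t)@R
E
python3 - <<'E'
from h import *
np.set_printoptions(precision=4,suppress=True)
a=cap('top','top');b=cap('side','side')
for n,p in(('top',a),('side',b)):
  print(n,p['intrinsics'][0][0],p['rvec'],p['tvec'])
  for t in 'cutter guide_face pin_axis clip clip_back fork fork_nose pad washer jar'.split():
    for r in env.boxes_of(t,p)[:2]:
      print(t,round(r['conf'],2),np.array(r['position']),w(p,r['position']))
print(env.observe(), env.hold_point_z)
cv2.imwrite('pics/both.png',cv2.resize(np.hstack([a['frame'],b['frame']])[:,:,::-1],(800,300)))
E
```

```text
pics
top 540.3120733945784 [ 2.1773 -2.2183  0.102 ] [0.0191 0.5615 1.1687]
cutter 0.67 [262.7 210.2] [0.5663 0.0496 0.0609]
guide_face 0.56 [267.3 223.3] [0.5384 0.0403 0.06  ]
pin_axis 0.96 [262.4 208.6] [0.5697 0.0501 0.0612]
clip 0.34 [419.5 250.7] [ 0.474  -0.2907  0.0286]
clip 0.32 [263.8 211.3] [0.5639 0.0473 0.0606]
clip_back 0.53 [269.7 194.2] [0.6    0.0341 0.0618]
fork 0.79 [420.6 245.2] [ 0.4859 -0.2895  0.0432]
fork 0.4 [280.9 235.2] [0.5137 0.0111 0.02  ]
fork_nose 0.96 [425.8 250.1] [ 0.4751 -0.2993  0.0468]
fork_nose 0.39 [283.9 225.7] [0.5346 0.004  0.0177]
pad 0.91 [412.6 251.9] [ 0.4715 -0.2816  0.0057]
washer 0.54 [414.6 250.8] [ 0.4739 -0.2858  0.0072]
jar 0.57 [146.6 228.8] [0.5312 0.2933 0.0657]
jar 0.15 [119.8 158.2] [0.6885 0.3603 0.0255]
side 390.963248557193 [ 0.2375 -2.8148  1.1922] [0.5513 0.1013 0.8818]
cutter 0.81 [267. 237.] [0.5565 0.0528 0.0165]
guide_face 0.97 [276.7 226. ] [0.5335 0.0554 0.0602]
pin_axis 0.86 [265.4 235.9] [0.561  0.0488 0.0152]
clip 0.4 [249.5 213.7] [0.6015 0.0266 0.0596]
clip_back 0.45 [252.4 217.7] [0.5916 0.0408 0.0623]
fork 0
[... 216 characters left out ...]
7.1] [ 0.4909 -0.2845  0.0067]
pad 0.38 [276.7 225.5] [0.5338 0.0536 0.0598]
jar 0.89 [253.7 333.3] [0.5315 0.3201 0.0647]
jar 0.61 [275.7 224.5] [0.5365 0.0508 0.0597]
{'time': 1.1, 'qpos': array([ 1.2738,  0.5364, -0.0044,  1.5379,  0.0026,  1.0673, -0.0712]), 'dq': array([ 0.0005,  0.0013, -0.0007,  0.0026, -0.0005, -0.0004, -0.0003]), 'joint_efforts': array([ -0.0002, -57.0899,   0.9902, -25.1915,  -0.0563,   0.0109,
        -0.    ]), 'ee_pos': array([ 0.1487, -0.6328,  0.2387]), 'eef_rot': array([ 0.    ,  0.9933,  0.1152, -0.    ]), 'wrist_force': array([-0.5486, -0.008 ,  0.0167]), 'torque': array([-0.0101,  0.0186, -0.0041]), 'grasp_force': 0.0, 'opening': 0.9990363115586778} 0.0187
```

```bash
python3 -c "
import cv2
a=cv2.imread('pics/top.png')[130:330,190:490];cv2.imwrite('pics/c1.png',cv2.resize(a,(800,533),interpolation=cv2.INTER_CUBIC))"
```

```text
(no output)
```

View pics/c1.png

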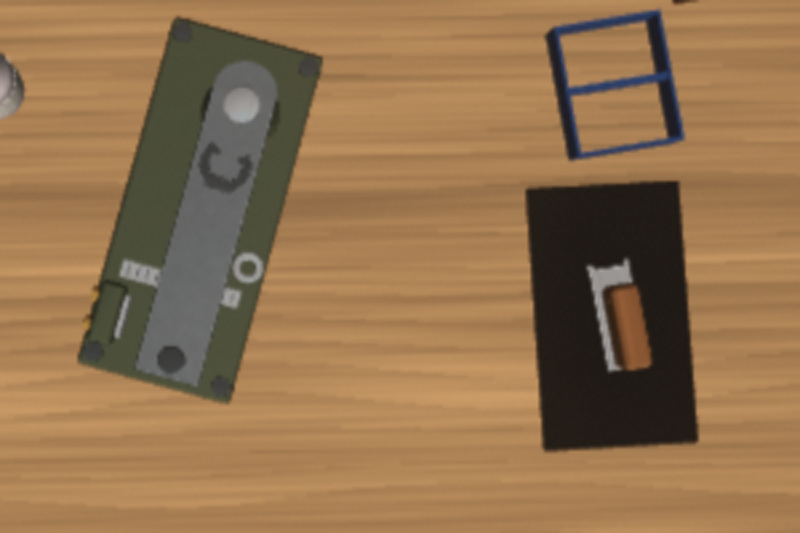

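View pics/both.png

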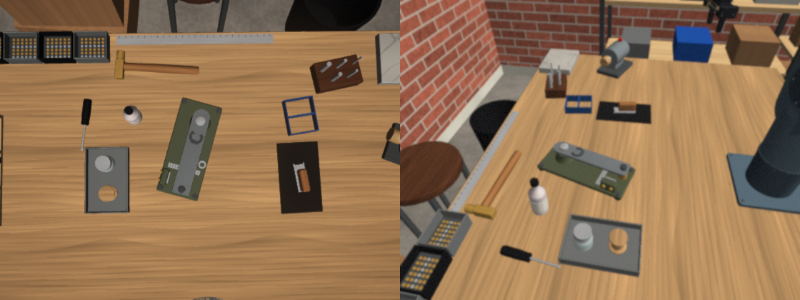

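The crop shows the pin at full-image (280,169), clip at (275,193), nut at (254,264), and the fork on the right-hand pad, nose up (+x). I'll get metric values from these now.

```bash
python3 - <<'E'
from h import *
np.set_printoptions(precision=4,suppress=True)
p=cap('top')
f=lambda x,y,z=None:w(p,(190+x*.375,130+y*.375),z)
P=f(241,104);N=f(171,358);print('pin',P,'nut',N,'clip',f(226,167,.065),'face',f(200,250))
d=(P-N)[:2];print('arm yaw',np.arctan2(d[1],d[0]),np.linalg.norm(d))
C=cloud(p)
# arm face points
m=(abs(C[...,0]-.53)<.2)&(abs(C[...,1]-.05)<.15)&(C[...,2]>.053)&(C[...,2]<.0645)
A=C[m]; r=cv2.minAreaRect((A[:,:2]*1000).astype(np.float32));print(len(A),'arm',r,np.median(A[:,2]))
m=(abs(C[...,0]-.48)<.1)&(abs(C[...,1]+.29)<.08)&(C[...,2]>.035)&(C[...,2]<.07)
A=C[m]; r=cv2.minAreaRect((A[:,:2]*1000).astype(np.float32));print(len(A),'handle',r,np.median(A[:,2]))
for q in [(588,268),(630,262),(610,371)]: print(f(*q,.01))
for q in [(527,188),(678,182),(697,440),(545,450)]: print('pad',f(*q,.005))
E
```

```text
pin [0.6524 0.0106 0.0699] nut [0.4528 0.0692 0.0719] clip [0.6029 0.0234 0.065 ] face [0.5375 0.0452 0.0592]
arm yaw -0.28579363157744486 0.20799395786573074
2558 arm ((585.1931762695312, 113.80622863769531), (210.42771911621094, 260.9775085449219), 73.66166687011719) 0.06070029262689911
365 handle ((470.71612548828125, -301.4356384277344), (69.63763427734375, 25.378278732299805), 10.350964546203613) 0.04411842781378192
[ 0.5191 -0.2775  0.01  ]
[ 0.5234 -0.3129  0.01  ]
[ 0.4333 -0.2928  0.01  ]
pad [ 0.5873 -0.2297  0.005 ]
pad [ 0.5902 -0.3576  0.005 ]
pad [ 0.3745 -0.3648  0.005 ]
pad [ 0.369  -0.2375  0.005 ]
```

Emit:
{"method": "arm_command", "body": {"commands": [[[0,0,0,48,-31,3,1],[0,0,0,48,-31,3,1],[0,0,0,48,-31,3,1],[0,0,0,48,-31,3,1],[0,0,0,48,-31,3,1],[0,0,0,48,-31,3,1],[0,0,0,48,-31,3,1],[0,0,0.05,48,-31,3,1]]]}}

```text
time: 2.15
ee_pos: [0.467, -0.3022, 0.2149]
eef_rot: [0.0, 0.996, 0.09, 0.0]
wrist_force: [0.8, -0.5, 0.9]
opening: 0.999
grasp_force: 0.0
```

Emit:
{"method": "arm_command", "body": {"commands": [[[0,0,0,0,0,0,1],[0,0,0,0,0,0,1]]]}}

```text
time: 2.4
ee_pos: [0.4654, -0.304, 0.2147]
eef_rot: [0.0, 0.996, 0.09, -0.0]
wrist_force: [-0.1, -0.6, 0.0]
opening: 1.001
grasp_force: 0.0
```

```bash
python3 - <<'E'
from h import *
np.set_printoptions(precision=4,suppress=True)
p=cap('wrist','w1')
C=cloud(p)
m=(C[...,2]>.038)&(C[...,2]<.055)&(abs(C[...,0]-.48)<.1)&(abs(C[...,1]+.29)<.08)
A=C[m];print(len(A))
if len(A): print(cv2.minAreaRect((A[:,:2]*1000).astype(np.float32)),np.median(A[:,2]))
o=env.observe();print(o['ee_pos'],o['eef_rot'],o['wrist_force'],o['qpos'])
for t in('fork','fork_nose'):
  for r in env.boxes_of(t,p)[:1]: print(t,r['conf'],r['position'],w(p,r['position']))
E
```

```text
1363
((471.9137878417969, -303.0041809082031), (67.8697280883789, 23.641616821289062), 9.779587745666504) 0.04483510297216897
[ 0.4648 -0.3047  0.2147] [ 0.0003  0.996   0.0895 -0.0003] [-0.0896  0.8503  0.5169] [ 0.6002  0.4092 -0.1298  1.8086  0.0655  0.9282 -0.9499]
fork 0.8 [280.6, 169.3] [ 0.4856 -0.298   0.046 ]
fork_nose 0.64 [284.8, 169.8] [ 0.4859 -0.3025  0.046 ]
```

View pics/w1.png

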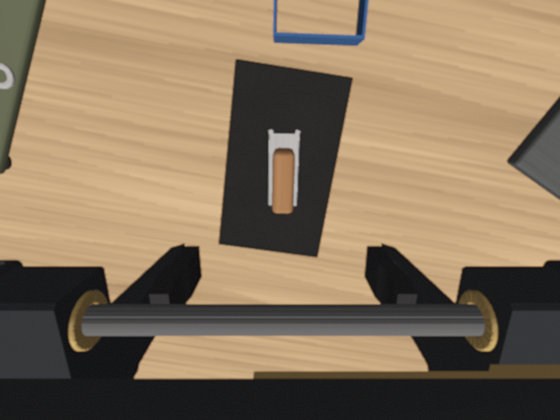

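Wrist view: the fork is upright under the tool (nose at about (284,135), handle at (283,181)), so the yaw is aligned. Going down over it.

Emit:
{"method": "arm_command", "body": {"commands": [[[0,0,0,14,-1,40,1],[0,0,0,0,0,50,1],[0,0,0,0,0,50,1],[0,0,0,0,0,30,1],[0,0,0,0,0,20,1],[0,0,0,0,0,0,1],[0,0,0,0,0,0,1]]]}}

```text
time: 3.42
ee_pos: [0.4801, -0.3008, 0.0259]
eef_rot: [0.001, 0.996, 0.09, 0.001]
wrist_force: [0.8, 0.2, 0.3]
opening: 1.003
grasp_force: 0.0
```

Emit:
{"method": "arm_command", "body": {"commands": [[[0,0,0,0,0,11,1],[0,0,0,0,0,0,0.5],[0,0,0,0,0,0,0],[0,0,0,0,0,0,0],[0,0,0,0,0,0,0],[0,0,0,0,0,0,0],[0,0,0,0,0,0,0]]], "grip_force": 50}}

```text
time: 4.3
ee_pos: [0.4794, -0.3, 0.0137]
eef_rot: [0.0, 0.996, 0.09, -0.0]
wrist_force: [-0.3, 0.1, 0.4]
opening: 0.345
grasp_force: 0.0
```

Emit:
{"method": "arm_command", "body": {"commands": [[[0,0,0,0,0,0,0],[0,0,0,0,0,0,0],[0,0,0,0,0,0,0],[0,0,0,0,0,0,0]]]}}

```text
time: 4.8
ee_pos: [0.4794, -0.3001, 0.0137]
eef_rot: [0.0, 0.996, 0.09, 0.0]
wrist_force: [0.3, 0.1, -0.3]
opening: 0.268
grasp_force: 50.0
```

Emit:
{"method": "arm_command", "body": {"commands": [[[0,0,0,0,0,-30,0],[0,0,0,0,0,-60,0],[0,0,0,18,-50,-40,0],[0,0,0,18,-58,-10,0],[0,0,0,18,-58,0,0],[0,0,0,18,-58,0,0],[0,0,0,18,-58,0,0],[0,0,0,18,-52,0,0]]]}}

```text
time: 5.8
ee_pos: [0.5244, 0.0471, 0.1512]
eef_rot: [-0.0, 0.996, 0.091, -0.0]
wrist_force: [0.9, 0.5, -1.9]
opening: 0.265
grasp_force: 50.0
```

Emit:
{"method": "arm_command", "body": {"commands": [[[0,0,0.155,0,0,0,0],[0,0,0.155,0,0,0,0],[0,0,0.155,0,0,0,0],[0,0,0,0,0,0,0],[0,0,0,0,0,0,0]]]}}

```text
time: 6.42
ee_pos: [0.5247, 0.0449, 0.1511]
eef_rot: [0.0, 0.99, -0.14, -0.0]
wrist_force: [0.8, -0.1, -1.9]
opening: 0.268
grasp_force: 50.0
```

```bash
python3 - <<'E'
from h import *
np.set_printoptions(precision=4,suppress=True)
p=cap('wrist','w2')
o=env.observe();print(o['ee_pos'],o['eef_rot'],o['wrist_force'],o['qpos'],o['grasp_force'])
for t in('clip','clip_back','fork','fork_nose','pin_axis','guide_face','guide_arm'):
  for r in env.boxes_of(t,p)[:2]: print(t,r['conf'],r['position'],w(p,r['position']))
E
```

```text
[0.5248 0.0448 0.1512] [ 0.      0.9901 -0.1404 -0.0002] [ 0.0614  0.1507 -2.7045] [-0.1056  0.4496 -0.0818  1.9322  0.0514  0.7621 -2.0691] 49.99921303242445
clip 0.92 [274.2, 116.3] [0.598  0.0305 0.0607]
clip_back 0.87 [275.7, 118.0] [0.5965 0.0297 0.0636]
fork 0.58 [281.6, 250.1] [0.5455 0.0395 0.1823]
fork_nose 0.83 [286.1, 250.4] [0.5449 0.0377 0.1824]
pin_axis 0.68 [252.7, 109.2] [0.6072 0.0444 0.061 ]
guide_face 0.89 [276.9, 92.4] [0.6135 0.0238 0.0612]
guide_arm 0.64 [277.9, 97.2] [0.6101 0.024  0.0605]
```

View pics/w2.png

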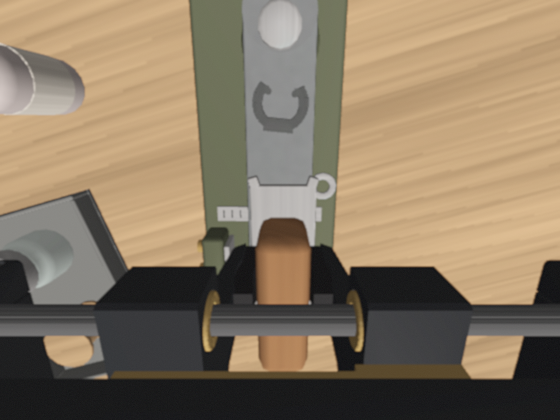

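The wrist view shows the fork ahead of the fingers with its nose at about (283,184), the clip at (280,106) with mouth up, and the pin head at (280,23). Arm and fork are nearly parallel. I'll fit the geometry from depth.

```bash
python3 - <<'E'
from h import *
np.set_printoptions(precision=4,suppress=True)
p=cap('wrist');C=cloud(p);o=env.observe()
v,u=np.mgrid[0:420,0:560]
q=o['eef_rot'];yaw=2*np.arctan2(q[2],q[1]);a=np.array([np.cos(yaw),np.sin(yaw)]);b=np.array([-a[1],a[0]])
T=o['ee_pos'][:2];X=(C[...,:2]-T)@a*1e3;Y=(C[...,:2]-T)@b*1e3;Z=C[...,2]*1e3
print('yaw',yaw,'T',o['ee_pos'])
face=(Z>56)&(Z<63)&(v<175)&(abs(u-280)<60)
print('face z',np.median(Z[face]),Z[face].std())
for lo,hi in((50,60),(60,70),(70,80),(80,90),(95,105),(105,115)):
  m=face&(X>lo)&(X<hi); 
  if m.sum(): print(lo,m.sum(),'Y',Y[m].min(),Y[m].max(),'z',np.median(Z[m]))
h=(Z>65.5)&(v<60)&(abs(u-280)<40)
print('head',h.sum(),np.percentile(Z[h],[5,50,95]))
top=h&(Z>np.percentile(Z[h],60)-.6)
r=cv2.minEnclosingCircle(np.stack([X[top],Y[top]],-1).astype(np.float32));print('head circ',r,(v[top].min()))
g=cv2.cvtColor(p['frame'],cv2.COLOR_RGB2GRAY)
c=(g<85)&(v>75)&(v<140)&(abs(u-280)<32)
print('clip',c.sum(),'z',np.median(Z[c]))
# clip by ray at z of clip top
pts=np.array([[ *w(p,(uu,vv),np.median(Z[face])/1e3+.0036)] for vv,uu in zip(v[c],u[c])])
cx=(pts[:,:2]-T)@a*1e3;cy=(pts[:,:2]-T)@b*1e3
print('X',cx.min(),cx.max(),'Y',cy.min(),cy.max(),cv2.minAreaRect(np.stack([cx,cy],-1).astype(np.float32)))
# nose: sole bright points
s=(v>170)&(v<215)&(abs(u-283)<45)&(Z>125)
print('sole',s.sum(),np.median(Z[s]),'X',np.percentile(X[s],[1,50,99]),'Y',Y[s].min(),Y[s].max(),X[s].max())
E
```

```text
yaw -0.28397671198950897 T [0.525  0.0448 0.1513]
face z 60.61061599427055 0.737271536858406
50 932 Y -22.536731805586857 28.691467454977545 z 60.61761005452637
60 580 Y -22.801361151902253 29.130685939531496 z 60.59163485159017
70 589 Y -22.801460773495652 28.74352917228325 z 60.5917402522284
80 693 Y -22.463439780702945 29.066546265296353 z 60.6402736756284
95 1006 Y -22.850909425139836 28.491829504073433 z 60.640643514300464
105 1115 Y -23.227958067624765 29.029745550350498 z 60.56765332672037
head 1774 [68.1285 70.5041 72.0051]
head circ ((110.76278686523438, 1.5906566381454468), 36.10270309448242) 0
clip 0 z nan
  return _methods._mean(a, axis=axis, dtype=dtype,
  ret = ret.dtype.type(ret / rcount)
Traceback (most recent call last):
IndexError: too many indices for array: array is 1-dimensional, but 2 were indexed
```

```bash
python3 - <<'E'
from h import *
np.set_printoptions(precision=3,suppress=True)
p=cap('wrist');C=cloud(p);o=env.observe()
v,u=np.mgrid[0:420,0:560]
q=o['eef_rot'];yaw=2*np.arctan2(q[2],q[1]);a=np.array([np.cos(yaw),np.sin(yaw)]);b=np.array([-a[1],a[0]])
T=o['ee_pos'][:2]
def pl(m,z):
    P=np.array([w(p,(x,y),z)[:2] for y,x in zip(v[m],u[m])])-T
    return np.stack([P@a,P@b],-1).astype(np.float32)*1e3
Z=C[...,2]*1e3
g=cv2.cvtColor(p['frame'],cv2.COLOR_RGB2GRAY)
print('gray arm',g[60,280],'clip',g[128,280],'head',g[25,280],'sole',g[195,280], g[178,280])
c=(g<100)&(v>75)&(v<140)&(abs(u-280)<32)
n,l,s,_=cv2.connectedComponentsWithStats(c.astype(np.uint8));k=1+s[1:,4].argmax();c=l==k
P=pl(c,.0642);print('clip',s[k],'X',P[:,0].min(),P[:,0].max(),'Y',P[:,1].min(),P[:,1].max())
back=P[P[:,0]<P[:,0].min()+4];print('back Y',back[:,1].min(),back[:,1].max())
B=P[(P[:,0]<P[:,0].min()+6)];import itertools
for lo in(-6,-3,0,3,6,9): 
  m=abs(P[:,1]-lo-1)<1; print(lo+1,P[m][:,0].min() if m.any() else None)
hd=(g>165)&(v<55)&(abs(u-280)<40)
n,l,s,_=cv2.connectedComponentsWithStats(hd.astype(np.uint8));k=1+s[1:,4].argmax();hm=l==k
print('headpx',s[k],np.percentile(Z[hm],[5,25,50,75,95]));P=pl(hm,.0705);print('X',P[:,0].min(),P[:,0].max(),'Y',P[:,1].min(),P[:,1].max())
for vv in(188,195,205):
  row=Z[vv,235:335]; i=np.where(row>130)[0]+235; 
  print(vv,i.min(),i.max(),np.median(Z[vv,i]),[((w(p,(x,vv),np.median(Z[vv,i])/1e3)[:2]-T)@np.array([a,b]).T*1e3) for x in(i.min(),i.max())])
col=Z[170:200,280];print(col.round(0))
i=170+np.where(col>130)[0].min();print('nose row',i,(w(p,(280,i),.1475)[:2]-T)@np.array([a,b]).T*1e3)
E
```

```text
gray arm 144 clip 102 head 193 sole 182 145
clip [253  83  54  46 739] X 66.010025 97.289246 Y -16.952868 21.910803
back Y -11.231882 16.28854
-5 67.45563
-2 69.614624
1 69.61685
4 70.33537
7 70.33761
10 71.054825
headpx [ 259    2   42   48 1544] [68.516 69.964 70.623 71.175 71.981]
X 118.0789 145.69624 Y -11.429252 15.899439
188 250 315 147.01218087972214 [array([39.516, 16.778]), array([ 39.497, -16.337])]
195 250 315 146.93476707991272 [array([35.814, 16.904]), array([ 35.796, -16.456])]
205 250 315 147.1947063426441 [array([30.539, 17.046]), array([ 30.522, -16.589])]
[ 61.  61.  60.  61.  61.  61.  59.  61.  60.  61.  60.  61.  61.  61.
 144. 145. 147. 148. 147. 147. 147. 148. 147. 147. 147. 148. 146. 147.
 147. 147.]
nose row 184 [41.697  1.481]
```

Geometry in the tool frame: the arm's mid line, pin and clip are all at about +2.5 mm to the left. The nose is 90 mm before the pin, and the head stands about 10 mm out, so the expected press is about 3.5 mm (11 N). Coming down.

Emit:
{"method": "arm_command", "body": {"commands": [[[0,0,0,0,-2.5,25,0],[0,0,0,0,0,30,0],[0,0,0,0,0,18,0],[0,0,0,0,0,4,0],[0,0,0,0,0,0,0],[0,0,0,0,0,0,0]]], "grip_force": 60}}

```text
time: 7.68
ee_pos: [0.5265, 0.0473, 0.0752]
eef_rot: [-0.0, 0.99, -0.142, 0.001]
wrist_force: [0.0, 0.4, -1.3]
opening: 0.266
grasp_force: 60.0
```

```bash
cat > s.py <<'E'
from h import *
np.set_printoptions(precision=4,suppress=True)
import sys
o=env.observe();q=o['eef_rot'];yaw=2*np.arctan2(q[2],q[1]);a=np.array([np.cos(yaw),np.sin(yaw)])
R=np.array([a,[-a[1],a[0]]]);ref=np.array([.525,.0448])
print(o['time'],'along/left mm',R@(o['ee_pos'][:2]-ref)*1e3,'z',o['ee_pos'][2]*1e3,'q',q,'F along/left',R@o['wrist_force'][:2],'Fz',o['wrist_force'][2],'M',R@o['torque'][:2],o['grasp_force'])
E
python3 s.py
```

```text
7.675 along/left mm [0.7005 2.7975] z 75.16584097997756 q [-0.0002  0.9899 -0.1417  0.0008] F along/left [-0.0845  0.3654] Fz -1.2537469659967817 M [-0.0217 -0.0206] 59.99915510416031
```

Emit:
{"method": "arm_command", "body": {"commands": [[[0,0,0,0,0,3,0],[0,0,0,0,0,1,0],[0,0,0,0,0,1,0],[0,0,0,0,0,0,0]]]}}

```text
time: 8.18
ee_pos: [0.5257, 0.0472, 0.0695]
eef_rot: [0.0, 0.99, -0.142, -0.0]
wrist_force: [-0.9, -0.6, 2.1]
opening: 0.268
grasp_force: 60.0
```

Emit:
{"method": "arm_command", "body": {"commands": [[[0,0,0,0,0,0.7,0],[0,0,0,0,0,0,0]]]}}

```text
time: 8.43
ee_pos: [0.5257, 0.0472, 0.0687]
eef_rot: [0.0, 0.99, -0.142, 0.0]
wrist_force: [-1.6, 0.0, 4.0]
opening: 0.269
grasp_force: 60.0
```

Emit:
{"method": "arm_command", "body": {"commands": [[[0,0,0,0,0,0.7,0],[0,0,0,0,0,0,0]]]}}

```text
time: 8.68
ee_pos: [0.5258, 0.0472, 0.068]
eef_rot: [-0.0, 0.99, -0.142, 0.0]
wrist_force: [-1.4, -0.4, 5.3]
opening: 0.267
grasp_force: 60.0
```

Emit:
{"method": "arm_command", "body": {"commands": [[[0,0,0,0,0,0.7,0],[0,0,0,0,0,0,0]]]}}

```text
time: 8.93
ee_pos: [0.5257, 0.0472, 0.0674]
eef_rot: [0.0, 0.99, -0.142, 0.0]
wrist_force: [-2.7, -0.3, 7.1]
opening: 0.262
grasp_force: 60.0
```

Emit:
{"method": "arm_command", "body": {"commands": [[[0,0,0,0,0,0.6,0],[0,0,0,0,0,0.5,0],[0,0,0,0,0,0,0],[0,0,0,0,0,0,0]]]}}

```text
time: 9.43
ee_pos: [0.5258, 0.0472, 0.0665]
eef_rot: [0.0, 0.99, -0.142, 0.0]
wrist_force: [-3.2, 0.4, 8.5]
opening: 0.265
grasp_force: 60.0
```

```bash
python3 s.py
```

```text
9.425 along/left mm [0.0714 2.5296] z 66.48559944043545 q [ 0.      0.9899 -0.1416  0.0001] F along/left [-3.1886 -0.5577] Fz 8.462432418032947 M [-0.2168  0.5641] 59.99925468116999
```

Emit:
{"method": "arm_command", "body": {"commands": [[[0,0,0,3,0,0,0],[0,0,0,4,0,0,0],[0,0,0,4,0,0,0],[0,0,0,4,0,0,0],[0,0,0,3,0,0,0],[0,0,0,3,0,0,0],[0,0,0,0,0,0,0]]]}}

```text
time: 10.3
ee_pos: [0.5462, 0.0418, 0.0665]
eef_rot: [-0.0, 0.99, -0.141, 0.0]
wrist_force: [-2.8, 1.6, 8.8]
opening: 0.266
grasp_force: 60.0
```

```bash
python3 s.py; python3 - <<'E'
from h import *
p=cap('wrist');cv2.imwrite('pics/w3.png',cv2.resize(p['frame'][0:280,140:420,::-1],(560,560)))
E
```

```text
10.3 along/left mm [21.1473  3.087 ] z 66.53885575439841 q [-0.0003  0.9899 -0.1414  0.0002] F along/left [-3.0918  0.7227] Fz 8.838870313279184 M [-0.013   0.6215] 59.99959722161293
```

View pics/w3.png

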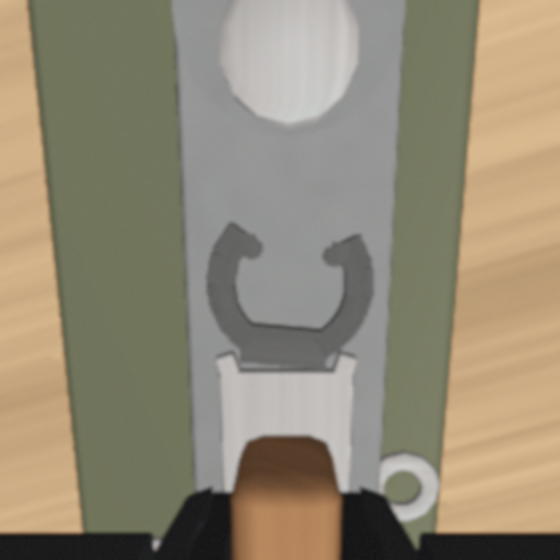

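The clip's back now lies between the lugs (crop (288,365)) and the head is centred ahead at (289,50). I'll slide on towards the first contact.

Emit:
{"method": "arm_command", "body": {"commands": [[[0,0,0,3,0.4,0,0],[0,0,0,4,0,0,0],[0,0,0,4,0,0,0],[0,0,0,4,0,0,0],[0,0,0,3,0,0,0],[0,0,0,3,0,0,0],[0,0,0,2,0,0,0],[0,0,0,0,0,0,0]]]}}

```text
time: 11.35
ee_pos: [0.568, 0.0351, 0.0665]
eef_rot: [-0.0, 0.99, -0.141, 0.0]
wrist_force: [-3.1, 1.4, 8.8]
opening: 0.265
grasp_force: 60.0
```

```bash
python3 s.py
```

```text
11.35 along/left mm [43.9706  2.6914] z 66.52952136528579 q [-0.0003  0.9899 -0.1414  0.    ] F along/left [-3.3462  0.4775] Fz 8.7820620933888 M [-0.0112  0.6572] 59.999507926404476
```

Emit:
{"method": "arm_command", "body": {"commands": [[[0,0,0,1,0,0,0],[0,0,0,1,0,0,0],[0,0,0,0,0,0,0]]]}}

```text
time: 11.72
ee_pos: [0.5697, 0.0346, 0.0665]
eef_rot: [-0.0, 0.99, -0.141, -0.0]
wrist_force: [-3.6, 0.6, 7.9]
opening: 0.264
grasp_force: 60.0
```

```bash
python3 s.py
```

```text
11.725 along/left mm [45.7672  2.6953] z 66.50439625241076 q [-0.0003  0.9899 -0.1414 -0.0001] F along/left [-3.6081 -0.4759] Fz 7.938476891282189 M [-0.0206  0.7849] 59.99938376247883
```

Emit:
{"method": "arm_command", "body": {"commands": [[[0,0,0,1,0,0,0],[0,0,0,0,0,0,0]]]}}

```text
time: 11.98
ee_pos: [0.5706, 0.0343, 0.0665]
eef_rot: [-0.0, 0.99, -0.141, -0.0]
wrist_force: [-3.8, 0.6, 8.7]
opening: 0.268
grasp_force: 60.0
```

Emit:
{"method": "arm_command", "body": {"commands": [[[0,0,0,1,0,0,0],[0,0,0,0,0,0,0]]]}}

```text
time: 12.22
ee_pos: [0.5716, 0.034, 0.0665]
eef_rot: [-0.0, 0.99, -0.141, -0.0]
wrist_force: [-3.2, 0.6, 8.1]
opening: 0.264
grasp_force: 60.0
```

Emit:
{"method": "arm_command", "body": {"commands": [[[0,0,0,1,0,0,0],[0,0,0,0,0,0,0]]]}}

```text
time: 12.48
ee_pos: [0.5725, 0.0338, 0.0665]
eef_rot: [-0.0, 0.99, -0.141, -0.0]
wrist_force: [-3.4, 0.6, 8.7]
opening: 0.27
grasp_force: 60.0
```

```bash
python3 s.py
```

```text
12.475 along/left mm [48.7256  2.7169] z 66.51646233365345 q [-0.0003  0.99   -0.1414 -0.0001] F along/left [-3.4763 -0.3507] Fz 8.717280673612265 M [0.0014 0.7224] 59.999424275010824
```

Emit:
{"method": "arm_command", "body": {"commands": [[[0,0,0,1,0,0,0],[0,0,0,0,0,0,0]]]}}

```text
time: 12.72
ee_pos: [0.5735, 0.0335, 0.0665]
eef_rot: [-0.0, 0.99, -0.141, -0.0]
wrist_force: [-3.3, 0.9, 8.3]
opening: 0.265
grasp_force: 60.0
```

Emit:
{"method": "arm_command", "body": {"commands": [[[0,0,0,1,0,0,0],[0,0,0,0,0,0,0]]]}}

```text
time: 12.98
ee_pos: [0.5745, 0.0332, 0.0665]
eef_rot: [-0.0, 0.99, -0.141, -0.0]
wrist_force: [-3.9, 0.7, 8.3]
opening: 0.264
grasp_force: 60.0
```

Emit:
{"method": "arm_command", "body": {"commands": [[[0,0,0,1,0,0,0],[0,0,0,0,0,0,0]]]}}

```text
time: 13.22
ee_pos: [0.5754, 0.0329, 0.0665]
eef_rot: [-0.0, 0.99, -0.141, -0.0]
wrist_force: [-2.6, 1.2, 7.6]
opening: 0.266
grasp_force: 60.0
```

```bash
python3 s.py;python3 - <<'E'
from h import *
p=cap('wrist');cv2.imwrite('pics/w4.png',cv2.resize(p['frame'][40:240,180:380,::-1],(600,600)))
E
```

```text
13.225 along/left mm [51.725   2.7166] z 66.50133216239942 q [-0.0003  0.99   -0.1414 -0.0002] F along/left [-2.8203  0.4695] Fz 7.635765172837053 M [-0.0292  0.7395] 59.99936616048217
```

View pics/w4.png

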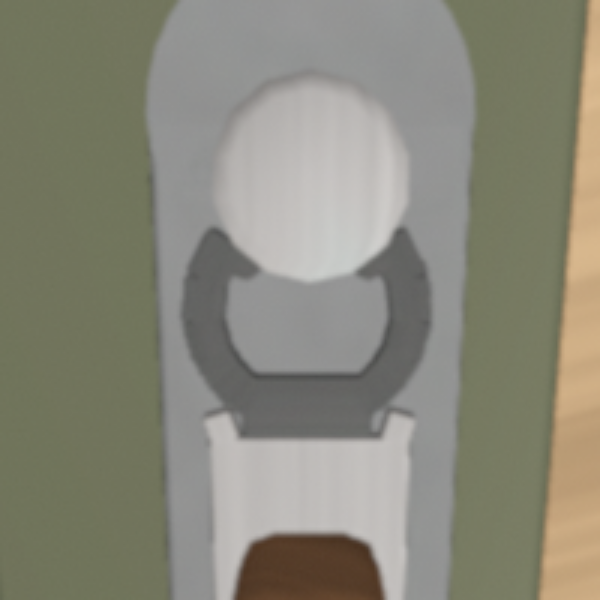

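Jaws at crop (238,265)/(375,265) seem to be reaching under the head's edge, centred. No butt force so far, so I'll go on in 1 mm steps.

Emit:
{"method": "arm_command", "body": {"commands": [[[0,0,0,1,0,0,0],[0,0,0,0,0,0,0]]]}}

```text
time: 13.52
ee_pos: [0.5764, 0.0326, 0.0665]
eef_rot: [-0.0, 0.99, -0.141, -0.0]
wrist_force: [-3.4, 0.4, 8.1]
opening: 0.27
grasp_force: 60.0
```

Emit:
{"method": "arm_command", "body": {"commands": [[[0,0,0,1,0,0,0],[0,0,0,0,0,0,0]]]}}

```text
time: 13.78
ee_pos: [0.5773, 0.0324, 0.0665]
eef_rot: [-0.0, 0.99, -0.141, -0.0]
wrist_force: [-3.3, 1.2, 8.2]
opening: 0.268
grasp_force: 60.0
```

Emit:
{"method": "arm_command", "body": {"commands": [[[0,0,0,1,0,0,0],[0,0,0,0,0,0,0]]]}}

```text
time: 14.02
ee_pos: [0.5783, 0.0321, 0.0665]
eef_rot: [-0.0, 0.99, -0.141, -0.0]
wrist_force: [-3.7, -0.5, 8.8]
opening: 0.26
grasp_force: 60.0
```

```bash
python3 s.py
```

```text
14.025 along/left mm [54.735   2.7259] z 66.51012973005865 q [-0.0003  0.99   -0.1414 -0.0001] F along/left [-3.4066 -1.5191] Fz 8.766117653744901 M [0.0129 0.7533] 59.99940684065223
```

Emit:
{"method": "arm_command", "body": {"commands": [[[0,0,0,1,0,0,0],[0,0,0,0,0,0,0]]]}}

```text
time: 14.28
ee_pos: [0.5793, 0.0318, 0.0665]
eef_rot: [-0.0, 0.99, -0.141, -0.0]
wrist_force: [-3.0, 0.9, 7.7]
opening: 0.269
grasp_force: 60.0
```

Emit:
{"method": "arm_command", "body": {"commands": [[[0,0,0,1,0,0,0],[0,0,0,0,0,0,0]]]}}

```text
time: 14.52
ee_pos: [0.5802, 0.0315, 0.0665]
eef_rot: [-0.0, 0.99, -0.141, -0.0]
wrist_force: [-3.5, 1.6, 8.8]
opening: 0.271
grasp_force: 60.0
```

Emit:
{"method": "arm_command", "body": {"commands": [[[0,0,0,1,0,0,0],[0,0,0,0,0,0,0]]]}}

```text
time: 14.78
ee_pos: [0.5806, 0.0314, 0.0664]
eef_rot: [-0.0, 0.99, -0.141, -0.001]
wrist_force: [-5.1, 1.2, 9.1]
opening: 0.272
grasp_force: 60.0
```

```bash
python3 s.py
```

```text
14.775 along/left mm [57.1686  2.68  ] z 66.37829905904286 q [-0.0002  0.99   -0.1414 -0.0007] F along/left [-5.2103 -0.2807] Fz 9.079957983998344 M [-0.0035  0.9632] 59.99973775818944
```

Emit:
{"method": "arm_command", "body": {"commands": [[[0,0,0,1,0,0,0],[0,0,0,0,0,0,0]]]}}

```text
time: 15.02
ee_pos: [0.5809, 0.0312, 0.0662]
eef_rot: [-0.0, 0.99, -0.141, -0.001]
wrist_force: [-6.0, 2.0, 8.1]
opening: 0.267
grasp_force: 60.0
```

Emit:
{"method": "arm_command", "body": {"commands": [[[0,0,0,1,0,0,0],[0,0,0,0,0,0,0]]]}}

```text
time: 15.28
ee_pos: [0.5811, 0.0311, 0.066]
eef_rot: [-0.0, 0.99, -0.141, -0.002]
wrist_force: [-7.0, 2.8, 9.2]
opening: 0.269
grasp_force: 60.0
```

```bash
python3 s.py;python3 - <<'E'
from h import *
p=cap('wrist');cv2.imwrite('pics/w5.png',cv2.resize(p['frame'][40:240,180:380,::-1],(600,600)))
E
```

```text
15.275 along/left mm [57.7275  2.5622] z 65.96754785082855 q [-0.0001  0.99   -0.1413 -0.0021] F along/left [-7.5227  0.7113] Fz 9.226844647177877 M [0.0445 1.5309] 60.00077912583947
```

View pics/w5.png

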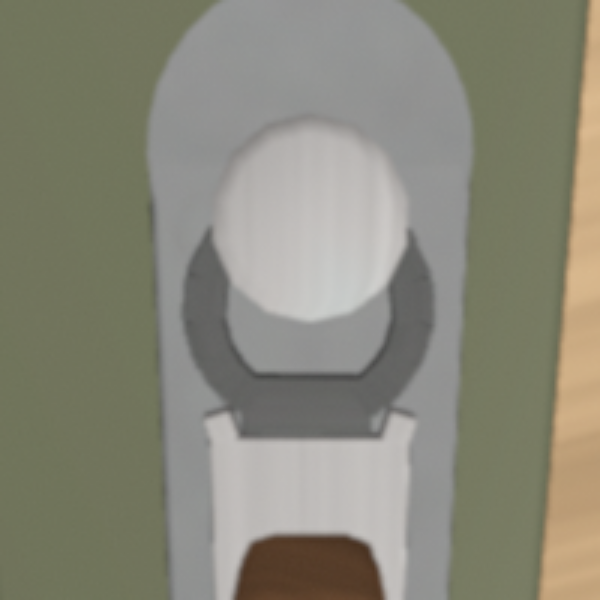

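The jaws are now under the head, 5–6 mm past its near edge, so this contact is the groove, not the head. The push is pitching the tool nose-down a little, so I'll trim that while pushing on.

Emit:
{"method": "arm_command", "body": {"commands": [[[0,0.004,0,1,0,-0.4,0],[0,0,0,0,0,0,0]]]}}

```text
time: 15.58
ee_pos: [0.5814, 0.031, 0.0661]
eef_rot: [0.0, 0.99, -0.141, -0.001]
wrist_force: [-7.9, 2.6, 9.2]
opening: 0.268
grasp_force: 60.0
```

Emit:
{"method": "arm_command", "body": {"commands": [[[0,0.001,0,1,0,-0.2,0],[0,0,0,0,0,0,0]]]}}

```text
time: 15.82
ee_pos: [0.5817, 0.0308, 0.0661]
eef_rot: [0.0, 0.99, -0.141, -0.001]
wrist_force: [-9.8, 2.7, 9.6]
opening: 0.265
grasp_force: 60.0
```

```bash
python3 s.py
```

```text
15.825 along/left mm [58.3913  2.4323] z 66.09578319737405 q [ 0.0004  0.99   -0.1412 -0.0009] F along/left [-10.1485  -0.1041] Fz 9.63663605417002 M [0.0576 2.0671] 60.00219924375415
```

Emit:
{"method": "arm_command", "body": {"commands": [[[0,0.001,0,1,0,-0.2,0],[0,0,0,0,0,0,0]]]}}

```text
time: 16.08
ee_pos: [0.5823, 0.0306, 0.0661]
eef_rot: [0.001, 0.99, -0.141, -0.001]
wrist_force: [-11.3, 3.0, 9.5]
opening: 0.266
grasp_force: 60.0
```

Emit:
{"method": "arm_command", "body": {"commands": [[[0,0.001,0,1,0,-0.2,0],[0,0,0,0,0,0,0]]]}}

```text
time: 16.32
ee_pos: [0.5827, 0.0304, 0.0662]
eef_rot: [0.001, 0.99, -0.141, -0.001]
wrist_force: [-12.5, 3.6, 10.2]
opening: 0.264
grasp_force: 60.0
```

Emit:
{"method": "arm_command", "body": {"commands": [[[0,0.001,0,1,0,-0.2,0],[0,0,0,0,0,0,0]]]}}

```text
time: 16.58
ee_pos: [0.5831, 0.0302, 0.0662]
eef_rot: [0.001, 0.99, -0.141, -0.001]
wrist_force: [-12.4, 3.3, 9.5]
opening: 0.268
grasp_force: 60.0
```

```bash
python3 s.py
```

```text
16.575 along/left mm [59.8822  2.2334] z 66.17039527182658 q [ 0.0008  0.99   -0.1409 -0.0009] F along/left [-12.7979  -0.312 ] Fz 9.460263291351582 M [0.0168 2.6561] 60.003167632967234
```

Emit:
{"method": "arm_command", "body": {"commands": [[[0,0,0,1,0,-0.1,0],[0,0,0,0,0,0,0]]]}}

```text
time: 16.82
ee_pos: [0.584, 0.0299, 0.0662]
eef_rot: [0.001, 0.99, -0.141, -0.001]
wrist_force: [-13.3, 2.6, 9.2]
opening: 0.269
grasp_force: 60.0
```

Emit:
{"method": "arm_command", "body": {"commands": [[[0,0,0,1,0,0,0],[0,0,0,0,0,0,0]]]}}

```text
time: 17.08
ee_pos: [0.5856, 0.0294, 0.0664]
eef_rot: [0.001, 0.99, -0.141, -0.0]
wrist_force: [-10.7, 3.0, 8.7]
opening: 0.267
grasp_force: 60.0
```

Emit:
{"method": "arm_command", "body": {"commands": [[[0,0,0,1,0,0,0],[0,0,0,0,0,0,0]]]}}

```text
time: 17.32
ee_pos: [0.5874, 0.029, 0.0665]
eef_rot: [0.001, 0.99, -0.141, 0.0]
wrist_force: [-8.3, 2.3, 5.5]
opening: 0.263
grasp_force: 60.0
```

```bash
python3 s.py
```

```text
17.325 along/left mm [64.2946  2.211 ] z 66.47882348540408 q [ 0.0007  0.99   -0.1411  0.0004] F along/left [-8.6396 -0.0898] Fz 5.539060028382071 M [0.0642 1.8801] 60.001329481601715
```

Emit:
{"method": "arm_command", "body": {"commands": [[[0,-0.001,0,1,0,0.2,0],[0,0,0,0,0,0,0]]]}}

```text
time: 17.58
ee_pos: [0.5901, 0.0283, 0.0669]
eef_rot: [0.0, 0.99, -0.141, 0.002]
wrist_force: [-2.2, 0.5, 3.4]
opening: 0.266
grasp_force: 60.0
```

Emit:
{"method": "arm_command", "body": {"commands": [[[0,-0.002,0,1,0,0.3,0],[0,0,0,0,0,0,0]]]}}

```text
time: 17.82
ee_pos: [0.5927, 0.0276, 0.0669]
eef_rot: [0.0, 0.99, -0.142, 0.002]
wrist_force: [-2.8, 0.4, 4.4]
opening: 0.264
grasp_force: 60.0
```

Emit:
{"method": "arm_command", "body": {"commands": [[[0,-0.001,0,1,0,0.2,0],[0,0,0,0,0,0,0]]]}}

```text
time: 18.08
ee_pos: [0.5938, 0.0272, 0.0669]
eef_rot: [0.0, 0.99, -0.142, 0.002]
wrist_force: [-2.5, 1.1, 5.1]
opening: 0.27
grasp_force: 60.0
```

```bash
python3 s.py
```

```text
18.075 along/left mm [70.9473  2.4276] z 66.89551517796508 q [ 0.0001  0.9899 -0.1416  0.0019] F along/left [-2.7197  0.3823] Fz 5.118351198802125 M [0.0688 0.6672] 59.999213330447674
```

Emit:
{"method": "arm_command", "body": {"commands": [[[0,-0.003,0,1,0,0.2,0],[0,0,0,0,0,0,0]]]}}

```text
time: 18.32
ee_pos: [0.5948, 0.0269, 0.0669]
eef_rot: [-0.0, 0.99, -0.142, 0.001]
wrist_force: [-2.8, 1.4, 7.4]
opening: 0.268
grasp_force: 60.0
```

Emit:
{"method": "arm_command", "body": {"commands": [[[0,0,0,1,0,0,0],[0,0,0,0,0,0,0]]]}}

```text
time: 18.58
ee_pos: [0.5954, 0.0268, 0.0669]
eef_rot: [-0.0, 0.99, -0.141, 0.0]
wrist_force: [-4.5, 1.1, 7.4]
opening: 0.263
grasp_force: 60.0
```

Emit:
{"method": "arm_command", "body": {"commands": [[[0,0,0,1,0,0,0],[0,0,0,0,0,0,0]]]}}

```text
time: 18.82
ee_pos: [0.5955, 0.0267, 0.0667]
eef_rot: [-0.0, 0.99, -0.141, -0.001]
wrist_force: [-5.4, 2.1, 9.1]
opening: 0.263
grasp_force: 60.0
```

```bash
python3 s.py
```

```text
18.825 along/left mm [72.7672  2.4102] z 66.65965477533221 q [-0.      0.99   -0.1414 -0.0007] F along/left [-5.8042  0.4831] Fz 9.092650032552482 M [0.0185 1.2566] 59.99933894723654
```

Emit:
{"method": "arm_command", "body": {"commands": [[[0,0.001,0,1,0,-0.2,0],[0,0,0,0,0,0,0]]]}}

```text
time: 19.08
ee_pos: [0.5956, 0.0267, 0.0666]
eef_rot: [0.0, 0.99, -0.141, -0.001]
wrist_force: [-7.7, 2.4, 9.0]
opening: 0.265
grasp_force: 60.0
```

Emit:
{"method": "arm_command", "body": {"commands": [[[0,0.001,0,1,0,-0.2,0],[0,0.001,0,1,0,-0.2,0],[0,0,0,0,0,0,0]]]}}

```text
time: 19.45
ee_pos: [0.5958, 0.0267, 0.0665]
eef_rot: [0.0, 0.99, -0.141, -0.002]
wrist_force: [-11.7, 3.3, 10.2]
opening: 0.268
grasp_force: 60.0
```

```bash
python3 s.py;python3 - <<'E'
from h import *
p=cap('wrist');cv2.imwrite('pics/w6.png',cv2.resize(p['frame'][40:240,180:380,::-1],(600,600)))
E
```

```text
19.45 along/left mm [73.0193  2.3606] z 66.50607142492586 q [ 0.0004  0.99   -0.1411 -0.0018] F along/left [-12.1374  -0.1017] Fz 10.201436556173931 M [0.1067 2.4168] 60.00147247686982
```

View pics/w6.png

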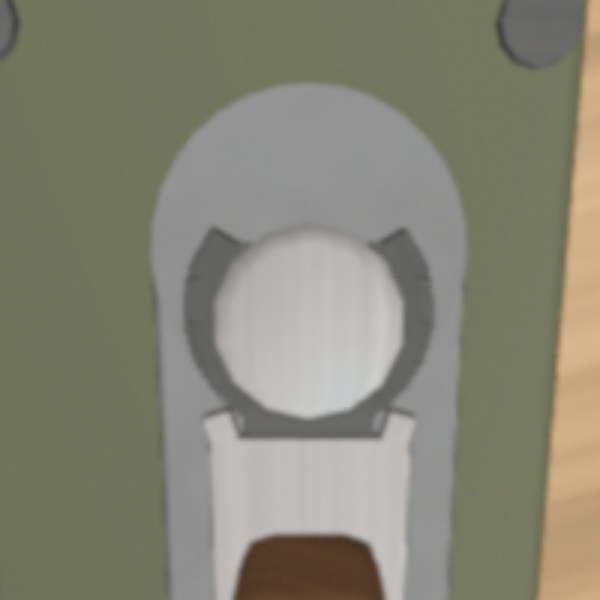

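The clip ring is concentric with the head (both at crop (310,322)) and the push is solid at 12 N, so it is home. I'll draw the fork back and lift slowly.

Emit:
{"method": "arm_command", "body": {"commands": [[[0,-0.003,0,-3,0,0.4,0],[0,0,0,-3,0,0,0],[0,0,0,-4,0,0,0],[0,0,0,-5,0,0,0],[0,0,0,-5,0,-1,0],[0,0,0,0,0,-3,0],[0,0,0,0,0,-10,0],[0,0,0,0,0,-30,0]]]}}

```text
time: 20.5
ee_pos: [0.5791, 0.0307, 0.1103]
eef_rot: [0.0, 0.99, -0.142, -0.001]
wrist_force: [-0.2, 0.2, -1.4]
opening: 0.264
grasp_force: 60.0
```

Emit:
{"method": "arm_command", "body": {"commands": [[[0,0,0,0,0,-45,0],[0,0,0,0,0,0,0],[0,0,0,0,0,0,0]]]}}

```text
time: 20.88
ee_pos: [0.5798, 0.0308, 0.1555]
eef_rot: [0.0, 0.99, -0.142, 0.0]
wrist_force: [0.5, 0.2, -1.7]
opening: 0.266
grasp_force: 60.0
```

```bash
python3 s.py;python3 - <<'E'
from h import *
np.set_printoptions(precision=4,suppress=True)
p=cap('wrist','w7')
Z=cloud(p)[...,2]*1e3
g=p['frame'].mean(2);v,u=np.mgrid[0:420,0:560]
n=(v<175)&(abs(u-280)<35)
for lo,hi in((54,68),):
  m=n&(Z>lo)&(Z<hi);h,e=np.histogram(Z[m],bins=np.arange(50,75,1));print(dict(zip(e[:-1],h)))
# sole pose in grip
for t in('clip','pin_axis'):
  for r in env.boxes_of(t,p)[:1]: print(t,r['conf'],r['position'],w(p,r['position']))
for vv in(190,200):
  row=Z[vv,230:340];i=np.where(row>110)[0]+230;print(vv,i.min() if len(i) else None,i.max() if len(i) else None,np.median(Z[vv,i]))
col=Z[150:230,270];i=150+np.where(col>110)[0];print('nose row',i.min(),Z[i.min()+2:i.min()+12,270])
E
```

```text
20.875 along/left mm [56.5154  1.9717] z 155.54149635035648 q [ 0.0001  0.9899 -0.1416  0.0002] F along/left [0.3665 0.3562] Fz -1.6926662510061798 M [0.0511 0.0277] 59.999152813106775
{np.int64(50): np.int64(0), np.int64(51): np.int64(0), np.int64(52): np.int64(0), np.int64(53): np.int64(0), np.int64(54): np.int64(2), np.int64(55): np.int64(40), np.int64(56): np.int64(682), np.int64(57): np.int64(2458), np.int64(58): np.int64(1473), np.int64(59): np.int64(165), np.int64(60): np.int64(229), np.int64(61): np.int64(431), np.int64(62): np.int64(121), np.int64(63): np.int64(4), np.int64(64): np.int64(0), np.int64(65): np.int64(0), np.int64(66): np.int64(1), np.int64(67): np.int64(22), np.int64(68): np.int64(0), np.int64(69): np.int64(0), np.int64(70): np.int64(0), np.int64(71): np.int64(0), np.int64(72): np.int64(0), np.int64(73): np.int64(0)}
clip 0.75 [285.8, 128.4] [0.6424 0.0103 0.0712]
pin_axis 0.81 [257.1, 120.4] [0.6539 0.0297 0.0616]
190 250 315 151.3545337336813
200 250 315 151.19309637328354
nose row 184 [151.3074 150.8994 151.6057 150.4883 151.7243 151.4778 151.1303 150.9512
 150.2435 150.754 ]
```

View pics/w7.png

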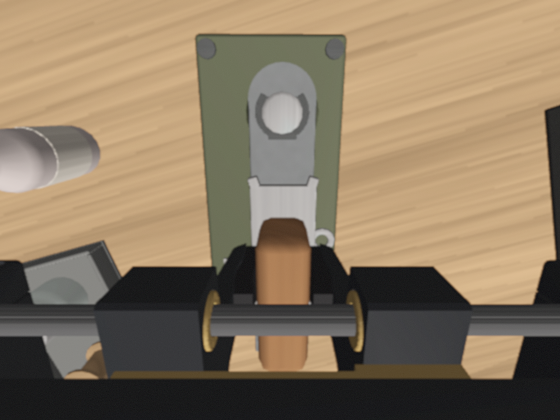

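The clip encircles the head at (282,115), and the arm face is now at 57.6 mm against 60.6 mm raised, so the clip holds it down by itself. Taking the fork back to its pad.

Emit:
{"method": "arm_command", "body": {"commands": [[[0,0,-0.155,0,0,0,0],[0,0,-0.155,0,0,0,0],[0,0,-0.155,0,0,0,0],[0,0,0,-26,50,0,0],[0,0,0,-26,52,0,0],[0,0,0,-26,52,0,0],[0,0,0,-26,52,0,0],[0,0,0,-26,52,0,0]]]}}

```text
time: 22.02
ee_pos: [0.4975, -0.2478, 0.1548]
eef_rot: [-0.0, 0.996, 0.09, -0.0]
wrist_force: [0.8, -0.5, -2.4]
opening: 0.269
grasp_force: 60.0
```

Emit:
{"method": "arm_command", "body": {"commands": [[[0,0,0,-26,50,0,0],[0,0,0,0,0,40,0],[0,0,0,0,0,50,0],[0,0,0,0,0,30,0],[0,0,0,0,0,14,0],[0,0,0,0,0,0,0],[0,0,0,0,0,0,0]]]}}

```text
time: 22.9
ee_pos: [0.4831, -0.3006, 0.0228]
eef_rot: [0.001, 0.996, 0.09, 0.001]
wrist_force: [0.0, -0.3, -1.3]
opening: 0.263
grasp_force: 60.0
```

Emit:
{"method": "arm_command", "body": {"commands": [[[0,0,0,0,0,4,0],[0,0,0,0,0,3,0],[0,0,0,0,0,1,0],[0,0,0,0,0,0,0]]]}}

```text
time: 23.4
ee_pos: [0.4823, -0.3002, 0.0138]
eef_rot: [0.0, 0.996, 0.09, 0.0]
wrist_force: [0.5, -0.6, -0.9]
opening: 0.266
grasp_force: 60.0
```

Emit:
{"method": "arm_command", "body": {"commands": [[[0,0,0,0,0,1,0],[0,0,0,0,0,0,0]]]}}

```text
time: 23.65
ee_pos: [0.4823, -0.3002, 0.0137]
eef_rot: [0.0, 0.996, 0.09, 0.0]
wrist_force: [-2.6, 2.1, 10.4]
opening: 0.271
grasp_force: 60.0
```

On the pad. Easing off, then opening.

Emit:
{"method": "arm_command", "body": {"commands": [[[0,0,0,0,0,-0.8,0],[0,0,0,0,0,0,0],[0,0,0,0,0,0,0.4],[0,0,0,0,0,0,0.7],[0,0,0,0,0,0,1],[0,0,0,0,0,0,1],[0,0,0,0,0,0,1],[0,0,0,0,0,0,1]]]}}

```text
time: 24.65
ee_pos: [0.4823, -0.3002, 0.0135]
eef_rot: [0.0, 0.996, 0.09, 0.0]
wrist_force: [-0.7, -0.1, 0.3]
opening: 0.922
grasp_force: 0.0
```

Emit:
{"method": "arm_command", "body": {"commands": [[[0,0,0,0,0,-10,1],[0,0,0,0,0,-30,1],[0,0,0,0,0,-50,1],[0,0,0,0,0,-50,1],[0,0,0,0,0,-50,1],[0,0,0,0,0,0,1],[0,0,0,0,0,0,1]]]}}

```text
time: 25.52
ee_pos: [0.4817, -0.2999, 0.2034]
eef_rot: [0.0, 0.996, 0.09, 0.0]
wrist_force: [0.2, -0.5, -0.4]
opening: 0.998
grasp_force: 0.0
```

```bash
python3 s.py;python3 - <<'E'
from h import *
p=cap('wrist');q=cap('top')
C=cloud(p);Z=C[...,2]*1e3
m=(Z>36)&(Z<55)&(abs(C[...,0]-.48)<.1)&(abs(C[...,1]+.29)<.08)
print(cv2.minAreaRect((C[m][:,:2]*1000).astype(np.float32)),np.median(Z[m]))
C2=cloud(q);Z=C2[...,2]*1e3;a=np.array([.9594,-.2821]);P=C2[...,:2]-[.6524,.0106];X=P@a;Y=P@[.2821,.9594]
m=(X>-.17)&(X<-.04)&(abs(Y)<.02);print('arm face z',np.median(Z[m]))
cv2.imwrite('pics/end.png',np.hstack([cv2.resize(q['frame'][140:280,200:380,::-1],(540,420)),cv2.resize(p['frame'][:,140:420,::-1],(260,420))]))
E
```

```text
25.525 along/left mm [-104.6404 -331.3303] z 203.40039484859022 q [0.0001 0.9959 0.0903 0.0003] F along/left [ 0.1064 -0.5076] Fz -0.4073290873828311 M [-0.0329  0.036 ] 0.0
((474.4371032714844, -301.61468505859375), (68.93831634521484, 23.486663818359375), 9.70330810546875) 44.85414522784089
arm face z 57.926445993554395
```

View pics/end.png

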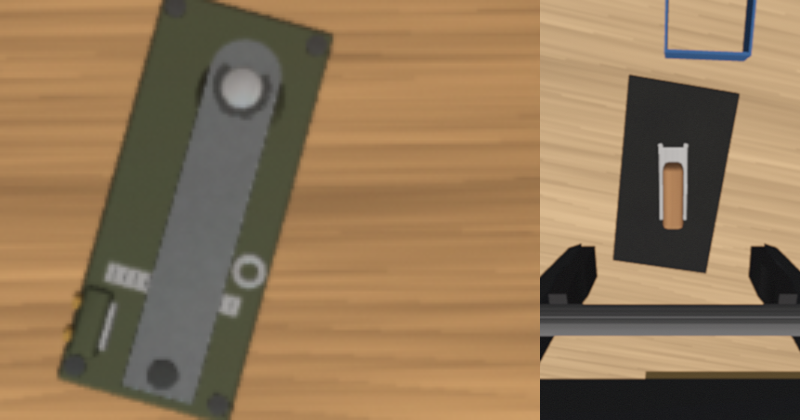

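The clip ring is around the pin head at (241,88), the washer is untouched at (248,271), and the fork lies flat on the pad at (673,188). Handing in.

```bash
python3 -c "
from plant import env
print(env.finish_job())"
```

```text
the job is handed in; nothing more can be done
None
```

The clip is snapped home in the pin's groove and by itself holds the guide arm down about 3 mm, the fork lies flat on its pad, nothing else was touched, and the job was handed in at about 26 s.

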